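Close up a work lamp: lens in, retaining ring on and locked

ROBOT

A 6-joint arm with a two-finger parallel gripper is mounted at the origin on the work surface. World frame = base frame: x ahead of the robot, y to its left, z up, the work surface at z = 0. Lengths are in m, angles in rad, forces in N, time in s.
With the tool pointing down it reaches from about 0.275 to 0.775 m from the base axis. Payload 14.6 kg.
Tool frame: the origin (TCP) lies midway between the tips of the shut fingers; the grasp point (between the pads) lies 19 mm behind it (tcp_to_grasp is the distance from the TCP to the grasp point, in m); z points along the fingers, y is the direction in which the jaws open and shut (so a half turn about z gives the same grasp; the last joint's range is limited). The gripper opens to 85 mm and grips with 20 to 120 N. Pads are 22 mm wide; open, the fingers measure 114 mm over their backs; the gripper's body (76 mm by 85 mm) begins 54 mm behind the grasp point. The pads swing forward as they close: fully open they stand 13 mm farther back than shut.
Start: joints at [0.991, 0.263, -0.048, 1.259, 0, 1.415], TCP at [0.216, 0.478, 0.209] pointing down, gripper open.
Joint ranges: [-2.65, 2.65], [-0.89, 1.7], [-1.18, 1.37], [-2.13, 2.11], [-1.35, 1.29], [-3.14, 3.14]. Speed limits (rad/s): [1.89, 1.89, 2.57, 2.79, 3.14, 3.14].

INTERFACE

Orientations are given as a rotation vector (axis times angle).
In Python, from cell import * gives the robot as it stands. Calls block until the motion is done:
- movep(position, orientation): joint-space move of the TCP to a pose.
- move_linear(position, max_speed=0.15, orientation=None): straight line of the TCP; orientation=None keeps the orientation; max_speed is the mean speed in m/s.
- goto_joints(angles): joint-space move.
- command_gripper(opening, grip_force=None): finger opening in m; grip_force is the grip in N (None keeps the last); returns when the fingers have stopped.
- pause(seconds).
- inverse_kinematics(position, orientation): joint angles nearest the present ones, or None.
- state(): the state.
- snapshot(name): name is "scene" or "top"; returns a dict with "img" (480x640x3 uint8, blue, green, red), "fov_y" (degrees; the focal length in pixels is half the picture's height over the tangent of half this angle, whatever the lens; pixels are square), "cx", "cy" (the principal point, pixels), "xyz" and "orientation" of the camera in the world. Camera axes: x right, y down, z forward; pixel columns grow to the right and rows downward; lengths in m; the calibration is good to about 2 mm. A picture is of the moment at which its call begins. There is no depth.
A pose or a line that the arm cannot do raises Unreachable and nothing moves.
- hand_in(): hands the job in, once; it reports no verdict.
Trained networks look in a picture, given as the dict that the camera call returned (one of the last four; its "shot" number tells which), for a name from the list of things; names that differ only in an ending like _2 or _b are one class to them, and where a whole thing is asked for, a point or a joint stands for the part that bears it (a point fixed in the world has none). Each returns a list of dicts, best first, with "confidence" (0 to 1); they miss things now and then, are a little off and sometimes report something else, mostly with a low value. They report only what shows in the picture. A call takes as long as a camera call. They do not tell look-alikes from the thing itself.
- cut_out(label, picture): "mask" (480x640 bool, what is visible of it) and "uv" ([column, row] in pixels, amid what is visible of it).
The state is a dict: "t": time; "qpos": joint angles; "dq": joint speeds; "effort": joint torques, N m; "tcp_pos": TCP position; "orientation": TCP orientation; "ft_force": force on the tool from outside, world axes, zero at the start; "ft_torque": the same for the moment, N m; "finger_gap": finger opening in m.
Only numpy, scipy, OpenCV 4.12 (cv2) and the standard library are available. Lean on these libraries where they do the work, as an engineer would, in place of code of your own. Each camera call takes 0.05 s, during which the arm holds its last target. There are 200 camera calls.

TASK

Put the work lamp's lens, the larger of the two lenses on the bench, down flat into the open lamp head. Then set the steel retaining ring on top, with its two lugs in the gaps between the lamp head's two hooks, and turn it about a quarter turn so that each lug is well under a hook and the lens is locked in. Let go and leave it so.

Things in the scene. Friction and masses are not known exactly. Their poses are not given: they have to be found in the camera images.
- lamp: Grey round lamp head, fixed on the bench, open side up, 80 mm outside diameter, rim 60 mm above its origin (centre of its underside, z up). Straight bore 68 mm wide, floor 23 mm above the origin. Dark steel hooks stand beside it on its +x and -x sides; its +y and -y sides are open gaps. Nothing overhangs the bore. Dark foot plate 150 x 60 x 5 mm (x, y, z).
- lamp_hook (a point): Middle of the underside of the +x hook's finger, 52 mm from the lamp's axis, 70 mm above its origin (10 mm above the rim). Each hook: a post 61 to 67 mm from the axis, 36 mm wide, 76 mm tall, with a 6 mm thick finger on top that points inwards to 44 mm from the axis. The other hook is its mirror image on the -x side.
- lens: The lamp's lens: glass in a plain aluminium cell, a loose upright cylinder 54 mm wide, 30 mm tall (glass bulges 3 mm more), 140 g; origin: centre of its underside. It may have changed places with a narrower spare (34 mm wide), not used. 7 mm of play all round in the bore. Held by its top 10 mm and let go with the fingertips just above the rim, it drops the last 15 mm or so to the floor.
- ring: Loose steel retaining ring, 150 g, right way up; origin: centre of its underside, z up. Spigot 56 mm wide, 5 mm high, fits the bore with 6 mm of play; above it a flange 80 mm wide, 5 to 11 mm up. Two lugs 22 mm wide, flange-thick, stick out along +x and -x to 53 mm from the axis. Seated, the flange lies on the lamp's rim (origin 55 mm above the lamp's), 4 mm clear below the hook fingers.
- ring_bar (a point): Centre of the ring's guard bar, its handle: along the ring's x, 68 mm long, 12 mm wide (y), 29 to 41 mm above the ring's origin. The ring goes down with x roughly along the lamp's y (up to 40 degrees off clears the hooks) and is locked with x along the lamp's x, either way round. It may be turned either way; it turns freely with no stop or click.
Mind the look-alikes: they are no part of the job. What is shaped like the lens but purple is not meant. What is shaped like the ring but turquoise is not meant.

How it is judged:
On the way:
1. the larger lens lies flat on the floor of the lamp's bore (horizontal distance between lens and lamp below 0.012 m and z of lens in the frame of lamp below 0.03 m and angle between lens's own z axis and vertical below 0.17 rad), for 0.2 s.
At the end, for the whole second after the job is handed in: Lens flat (10 degrees) on the bore floor (under 30 mm above the lamp's origin, 12 mm of its axis); ring flat (7 degrees) on the rim (48 to 60 mm above the lamp's origin, 12 mm of its axis), its x axis within 21 degrees of the lamp's, either way round; both at rest and released (all of step 1 and horizontal distance between ring and lamp below 0.012 m and z of ring in the frame of lamp between 0.048 and 0.06 m and angle between ring's own z axis and vertical below 0.12 rad and angle between the x axis of ring and the x axis of lamp, either way round below 0.37 rad and linear speed of each of ring, lens below 0.02 m/s and contact force between ring and the fingers below 0.1 N); the robot touches nothing.
It also fails if it takes over 51 s, if anything falls off the work surface, if the arm or the gripper's body presses on something with over 40 N, if the wrist force passes 120 N, or if a joint passes its speed limit or range.

## Working session

There is one attempt and no reset: what is moved stays moved. The work goes in short steps, each a Python script; the robot and the scene stay as the last script left them, time stands still between calls to the robot, and variables do not carry over. Pictures are saved under pics/ and viewed, about 8 in all and at most 12, crops included, and the job is handed in when it is done.

```bash
ls; mkdir -p pics; cat > h.py <<'E'
from cell import *
import numpy as np, cv2
from scipy.spatial.transform import Rotation as R
def ray(p,uv):
    f=240/np.tan(np.radians(p["fov_y"])/2)
    d=np.array([(uv[0]-p["cx"])/f,(uv[1]-p["cy"])/f,1.])
    return np.array(p["xyz"]),R.from_rotvec(p["orientation"]).apply(d)
def at_z(p,uv,z):
    o,d=ray(p,uv); return (o+d*(z-o[2])/d[2])
def proj(p,X):
    f=240/np.tan(np.radians(p["fov_y"])/2)
    c=R.from_rotvec(p["orientation"]).inv().apply(np.atleast_2d(X)-np.array(p["xyz"]))
    return c[:,:2]/c[:,2:]*f+[p["cx"],p["cy"]]
E
python3 - <<'E'
from h import *
for n in("scene","top"):
    p=snapshot(n); cv2.imwrite(f"pics/{n}0.png",p["img"])
    print(n,p["fov_y"],p["cx"],p["cy"],np.round(p["xyz"],3),np.round(R.from_rotvec(p["orientation"]).as_matrix(),2).tolist(), [k for k in p])
    for l in("lamp","lamp_hook","lens","ring","ring_bar"):
        for r in cut_out(l,p): 
            m=r["mask"]; ys,xs=np.where(m); print(l,round(r["confidence"],2),np.round(r["uv"]),m.sum(),xs.min(),xs.max(),ys.min(),ys.max(),p["img"][m].mean(0).round())
s=state();print(s["t"],s["orientation"],s["ft_force"])
E
```

```text
pics
scene 48.6802781083919 316.0509705374887 238.99838727594428 [ 1.163 -0.142  0.741] [[0.07, 0.73, -0.68], [1.0, -0.04, 0.05], [0.01, -0.68, -0.73]] ['img', 'fov_y', 'cx', 'cy', 'xyz', 'orientation', 'shot']
lamp 0.92 [370. 258.] 3519 336 403 209 297 [52. 55. 56.]
lamp_hook 0.57 [368. 255.] 3594 336 403 209 297 [52. 56. 57.]
lens 0.92 [464. 255.] 809 450 481 238 270 [89. 29. 75.]
lens 0.75 [460. 219.] 695 447 476 204 232 [109. 111. 116.]
ring 0.96 [140. 239.] 1148 119 162 218 264 [107. 117.  17.]
ring 0.78 [216. 242.] 1174 195 236 221 265 [112. 118. 130.]
ring_bar 0.62 [138. 239.] 1154 119 162 218 264 [107. 117.  18.]
top 43.344934272724615 316.0324965381501 236.16401482334769 [ 0.371 -0.088  1.385] [[0.01, -0.99, 0.11], [-1.0, -0.0, 0.01], [-0.01, -0.11, -0.99]] ['img', 'fov_y', 'cx', 'cy', 'xyz', 'orientation', 'shot']
lamp 0.64 [284. 232.] 2066 262 309 199 267 [88. 91. 88.]
lamp_hook 0.79 [287. 231.] 2014 262 308 200 267 [88. 91. 87.]
lens 0.75 [197. 270.] 523 186 212 262 285 [131. 131. 130.]
lens 0.7 [208. 231.] 510 196 221 220 244 [119.  53. 103.]
lens 0.44 [286. 233.] 2043 262 308 200 267 [88. 91. 87.]
ring 0.81 [468. 263.] 1025 452 486 241 286 [118. 130.  48.]
ring 0.55 [411. 259.] 952 391 425 236 280 [132. 136. 143.]
ring_bar 0.69 [406. 255.] 930 391 424 236 279 [133. 137. 144.]
ring_bar 0.63 [472. 265.] 971 452 486 241 287 [120. 131.  44.]
0.6 [-6.62269932e-01 -3.07098018e+00 -1.90558983e-05] [ 0.65987792 -0.25068372 -1.33841162]
```

```bash
python3 - <<'E'
import cv2
a=cv2.imread("pics/top0.png")[170:320,150:510]; b=cv2.imread("pics/scene0.png")[170:330,90:510]
cv2.imwrite("pics/t1.png",cv2.resize(a,None,fx=2.2,fy=2.2,interpolation=2))
cv2.imwrite("pics/s1.png",cv2.resize(b,None,fx=1.9,fy=1.9,interpolation=2))
E
```

```text
(no output)
```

View pics/t1.png

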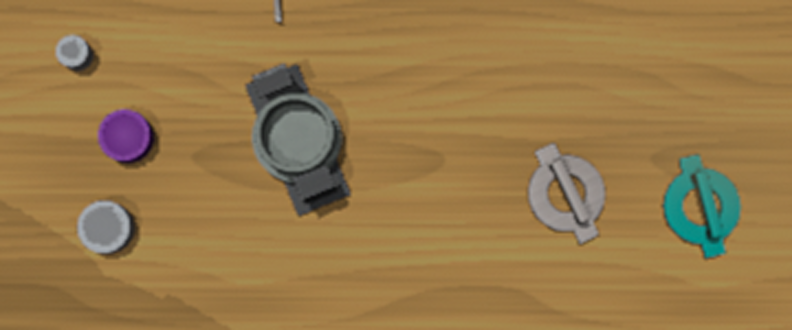

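View pics/scene0.png

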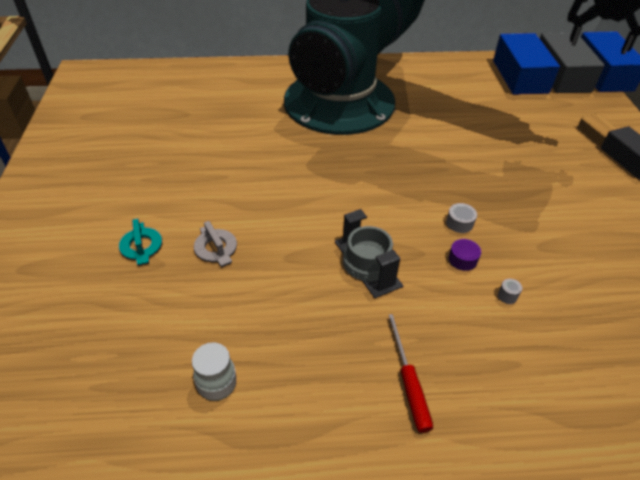

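The lens candidates in the top view are (183,193), narrow, so the spare; (207,231), purple, the look-alike; and (197,272), large aluminium, which is the one meant. The rings are grey steel at (408,258), the right one, and turquoise at (470,264), the look-alike. The lamp is at (284,232). In the scene view the target lens is at (461,218) and the grey ring at (216,243). Next I'll fit silhouettes in both views and confirm the lens and ring in one enlarged crop.

```bash
cat > fit.py <<'E'
from h import *
from scipy.optimize import minimize
a=np.linspace(0,2*np.pi,40,endpoint=False)
def cyl(r,z0,z1): return np.vstack([np.c_[r*np.cos(a),r*np.sin(a),0*a+z] for z in(z0,z1)])
def box(x0,x1,y0,y1,z0,z1): return np.array([[x,y,z] for x in(x0,x1) for y in(y0,y1) for z in(z0,z1)])
m=1e-3
MOD={"lens":[np.vstack([cyl(27*m,0,30*m)])],
"lamp":[cyl(40*m,0,60*m),box(-75*m,75*m,-30*m,30*m,0,5*m)]+[p for s in(1,-1) for p in(box(s*61*m,s*67*m,-18*m,18*m,0,76*m),box(s*44*m,s*67*m,-18*m,18*m,70*m,76*m))],
"ring":[cyl(28*m,0,5*m),cyl(40*m,5*m,11*m),box(-53*m,53*m,-11*m,11*m,5*m,11*m),box(-34*m,34*m,-6*m,6*m,29*m,41*m)]+[box(s*34*m-s*8*m,s*34*m,-6*m,6*m,11*m,41*m) for s in (1,-1)]}
S=4
def render(p,parts,q,z=0):
    im=np.zeros((480*S,640*S),np.uint8); Rz=R.from_euler("z",q[2])
    for P in parts:
        uv=proj(p,Rz.apply(P)+[q[0],q[1],z])
        h=cv2.convexHull(((uv+.5)*S*16).astype(np.int32)); cv2.fillConvexPoly(im,h,255,shift=4)
    return cv2.resize(im,(640,480),interpolation=cv2.INTER_AREA)/255.
def filled(mk):
    c,_=cv2.findContours(mk.astype(np.uint8),cv2.RETR_EXTERNAL,cv2.CHAIN_APPROX_NONE)
    o=np.zeros(mk.shape,np.uint8); cv2.drawContours(o,c,-1,1,-1); return o.astype(float)
def fit(name,views,q0,z=0):
    def c(q):
        t=0
        for p,mk in views:
            r=render(p,MOD[name],q,z); t+=1-np.minimum(r,mk).sum()/np.maximum(r,mk).sum()
        return t/len(views)
    s=np.array(q0,float); sim=np.array([s,s+[.012,0,0],s+[0,.012,0],s+[0,0,.25]])
    r=minimize(c,s,method="Nelder-Mead",options=dict(initial_simplex=sim,maxiter=120,xatol=2e-4,fatol=1e-5)); return r.x,r.fun
E
cat > run1.py <<'E'
from fit import *
P={n:snapshot(n) for n in("scene","top")}
px={"lens":{"scene":(461,218),"top":(197,272)},"ring":{"scene":(216,243),"top":(408,258)},"lamp":{"scene":(370,258),"top":(284,232)}}
for name,zc in(("lens",.02),("ring",.01),("lamp",.04)):
    v=[]
    for n,p in P.items():
        rs=[r for r in cut_out(name,p) if np.hypot(*(np.array(r["uv"])-px[name][n]))<15]
        if rs: v.append((p,filled(rs[0]["mask"])))
        else: print("miss",name,n)
    g=at_z(P["top"],px[name]["top"],zc)
    best=[]
    for th in ([0] if name=="lens" else [-2.4,-1.6,-.8,0]):
        best.append(fit(name,v,[g[0],g[1],th]))
    q,f=min(best,key=lambda b:b[1])
    print(name,np.round(q,4),round(f,3),[(np.round(fit(name,[x],q)[0],4).tolist()) for x in v])
    for n,p in P.items():
        c,_=cv2.findContours((render(p,MOD[name],q)>.5).astype(np.uint8),0,1); p.setdefault("ov",p["img"].copy()); p["cs"]=p.get("cs",[])+list(c)
o=[]
for n,(r,c) in {"top":((185,295),(170,450)),"scene":((180,310),(190,490))}.items():
    im=cv2.resize(P[n]["img"][r[0]:r[1],c[0]:c[1]],None,fx=2.6,fy=2.6,interpolation=2)
    for k in P[n]["cs"]: cv2.polylines(im,[((k-np.array([c[0],r[0]])+.5)*2.6).astype(np.int32)],True,(0,255,0),1)
    o.append(cv2.copyMakeBorder(im,0,0,0,790-im.shape[1],0))
im=np.vstack(o); cv2.imwrite("pics/fit.png",im[:600]); print(im.shape)
E
python3 run1.py
```

```text
lens [0.4431 0.1957 0.2325] 0.088 [[0.4422, 0.1981, 0.3267], [0.443, 0.1952, 0.4223]]
ring [ 0.4804 -0.2793 -2.7054] 0.066 [[0.4801, -0.2787, -2.6947], [0.4811, -0.2803, -2.7258]]
lamp [ 5.3620e-01  4.0000e-04 -2.7501e+00] 0.063 [[0.5359, 0.0011, -2.7552], [0.5362, 0.0003, -2.7502]]
(624, 790, 3)
```

View pics/fit.png

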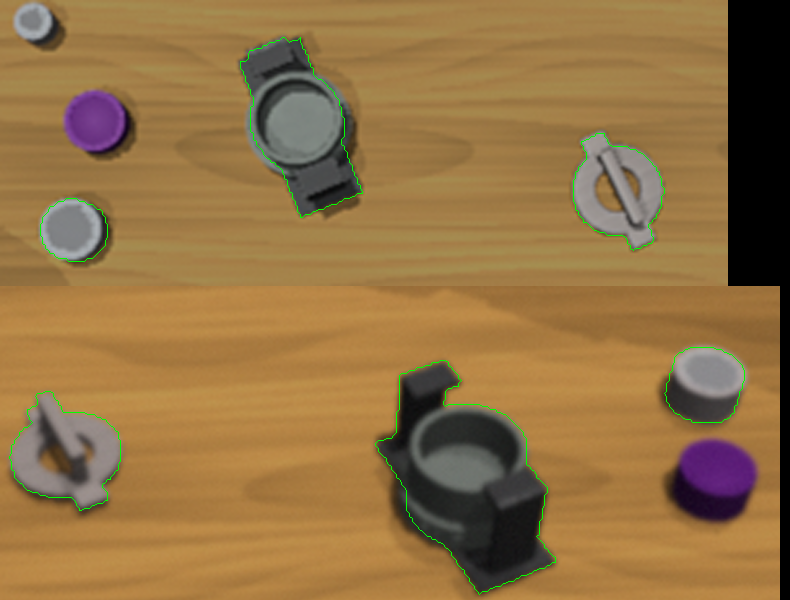

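```bash
cat >> h.py <<'E'
def ori(yaw): return (R.from_euler("z",yaw)*R.from_euler("x",np.pi)).as_rotvec()
LAMP=np.array([.5361,.0006]); LY=.391
LENS=np.array([.4428,.1962]); RING=np.array([.4806,-.2796]); RY=.436
def rep(m):
    s=state(); print(m,"t",round(s["t"],2),np.round(s["tcp_pos"],4),"j6",round(s["qpos"][5],2),"gap",round(s["finger_gap"],4),"F",np.round(s["ft_force"],1))
E
python3 - <<'E'
from h import *
rep("0")
for k in(-2,-1,0,1,2): 
    q=inverse_kinematics([*LENS,.1],ori(LY+k*np.pi)); print(None if q is None else np.round(q,2))
def pick(yaw):
    c=[]
    for k in (0,1):
        q=inverse_kinematics([*LENS,.09],ori(yaw+k*np.pi))
        if q is not None: c.append((abs(q[5]),k))
    return yaw+min(c)[1]*np.pi
y=pick(LY); movep([*LENS,.09],ori(y)); rep("above")
move_linear([*LENS,.0145],.12); rep("down")
command_gripper(.03,40); rep("grip")
move_linear([*LENS,.13],.2); rep("lift")
p=snapshot("scene"); cv2.imwrite("pics/g.png",cv2.resize(p["img"][130:290,380:580],None,fx=3,fy=3))
E
```

```text
0 t 1.0 [0.2164 0.4783 0.2094] j6 1.42 gap 0.0854 F [-0.2  0.1 -0.1]
[ 0.25  0.26 -0.37  0.95 -0.    3.  ]
[ 0.25  0.26 -0.37  0.95  0.   -0.14]
[ 0.25  0.26 -0.37  0.95 -0.    3.  ]
[ 0.25  0.26 -0.37  0.95  0.   -0.14]
[ 0.25  0.26 -0.37  0.95 -0.    3.  ]
above t 2.42 [0.4428 0.1967 0.0903] j6 -0.14 gap 0.0857 F [-0.3  0.3 -0.5]
down t 3.2 [0.4431 0.1965 0.015 ] j6 -0.14 gap 0.085 F [-0.9 -0.7  0.1]
grip t 3.77 [0.4428 0.1962 0.0145] j6 -0.14 gap 0.03 F [0.4 1.1 0.5]
lift t 4.5 [0.4424 0.1961 0.1291] j6 -0.14 gap 0.0298 F [-0.6  0.3  0.5]
```

View pics/g.png

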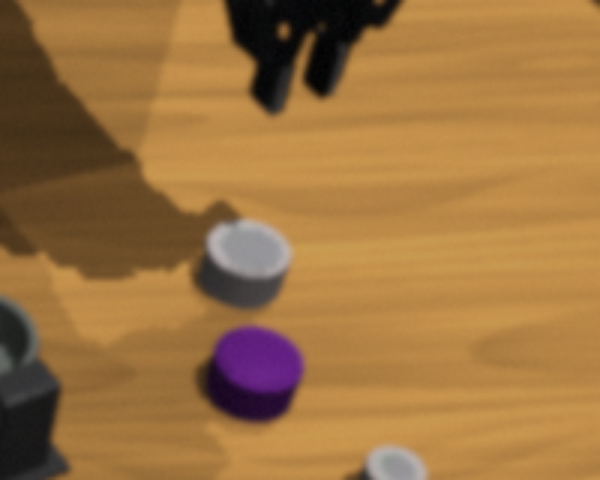

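The fingers shut to 30 mm without the lens, and the lens at about (462,217) is still in place, so the grasp passed over it or slipped off. I'll re-measure it from both views and compare the TCP's projection with the fingers.

```bash
python3 - <<'E'
from fit import *
P={n:snapshot(n) for n in("scene","top")}
px={"scene":(461,217),"top":(197,272)}; v=[]
for n,p in P.items():
    L=cut_out("lens",p); rs=[r for r in L if np.hypot(*(np.array(r["uv"])-px[n]))<20]
    print(n,[np.round(r["uv"]).tolist() for r in L],"tcp px",proj(p,state()["tcp_pos"]).round())
    if rs: v.append((p,filled(rs[0]["mask"])))
for x in [v]+[[x] for x in v]: print(fit("lens",x,[*LENS,0]))
a=P["top"]["img"][200:310,150:290]; b=P["scene"]["img"][130:260,400:520]
cv2.imwrite("pics/g2.png",np.hstack([cv2.resize(a,(500,400),interpolation=2),cv2.resize(b,(290,400),interpolation=2)]))
E
```

```text
scene [[459.0, 219.0], [370.0, 255.0], [218.0, 243.0]] tcp px [[474. 172.]]
top [[202.0, 275.0], [209.0, 232.0]] tcp px [[187. 270.]]
(array([ 0.44260966,  0.19653483, -0.00847975]), np.float64(0.20167820295321776))
(array([0.44220221, 0.19755104, 0.17173126]), np.float64(0.07743459757166116))
(array([0.44162956, 0.19369137, 0.1501541 ]), np.float64(0.29868914564293747))
```

View pics/g2.png

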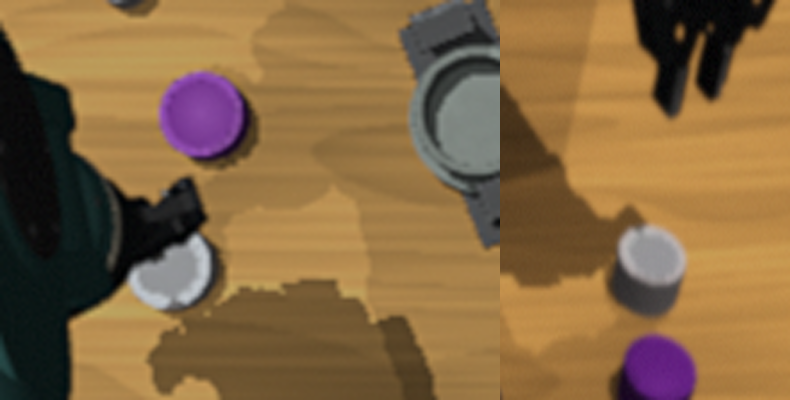

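In this crop the fingertips (about 476,162) sit clearly above the projected TCP (474,172). The tips are set back farther than I assumed, so they closed over the glass. The lens itself has not moved. I'll retry lower.

```bash
python3 - <<'E'
from h import *
command_gripper(.085)
move_linear([*LENS,.03],.2); move_linear([*LENS,.004],.06); rep("down")
command_gripper(.03,40); rep("grip")
if state()["finger_gap"]>.045:
    move_linear([*LENS,.04],.1); rep("lift")
p=snapshot("scene"); print(proj(p,state()["tcp_pos"]).round(1),proj(p,[*LENS,.03]).round(1)); cv2.imwrite("pics/g3.png",cv2.resize(p["img"][150:270,400:540],None,fx=4,fy=4,interpolation=2))
E
```

```text
down t 6.57 [0.4428 0.1962 0.004 ] j6 -0.14 gap 0.0853 F [0.6 0.3 0.1]
grip t 7.13 [0.4448 0.1966 0.0074] j6 -0.14 gap 0.0305 F [-11.6  -5.6  62.7]
[[460.3 220.8]] [[462.3 211.7]]
```

View pics/g3.png

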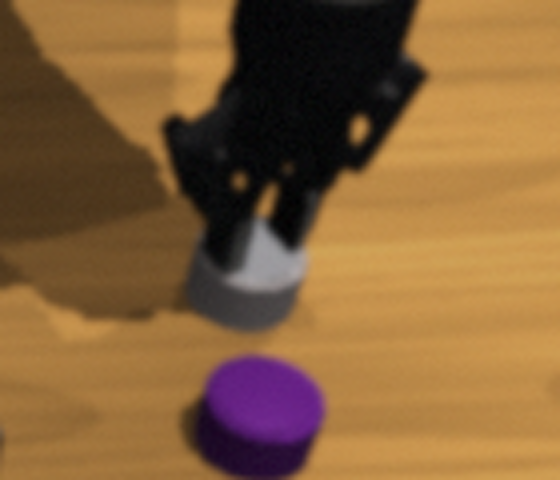

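The fingertips stand on the lens top (crop 230,255 and 290,235), centred, with TCP z reading 7 mm. So the tips really are about 25 mm above the reported TCP. I'll lift off, apply that offset and grasp again.

```bash
python3 - <<'E'
from h import *
move_linear([*LENS,.03],.15); command_gripper(.085); rep("open")
for z in(.005,0,-.004,-.008,-.012):
    move_linear([*LENS,z],.08)
    if abs(state()["ft_force"][2])>8: break
rep("down")
command_gripper(.03,40); rep("grip")
if state()["finger_gap"]>.045:
    z=state()["tcp_pos"][2]
    move_linear([*LENS,z+.11],.2); rep("lift")
p=snapshot("scene"); print(proj(p,state()["tcp_pos"]).round(1)); cv2.imwrite("pics/g4.png",cv2.resize(p["img"][130:250,400:540],None,fx=4,fy=4,interpolation=2))
E
```

```text
open t 8.09 [0.4428 0.1962 0.0299] j6 -0.14 gap 0.0849 F [ 0.1  0.1 -0.8]
down t 9.55 [ 0.4426  0.1962 -0.0122] j6 -0.14 gap 0.0848 F [-0.8  0.2  0.8]
grip t 9.97 [ 0.4429  0.1962 -0.0116] j6 -0.14 gap 0.0524 F [-2.1 -1.   7.6]
lift t 10.67 [0.4423 0.1961 0.0975] j6 -0.14 gap 0.053 F [-0.6  0.4 -1.5]
[[469.8 185.2]]
```

View pics/g4.png

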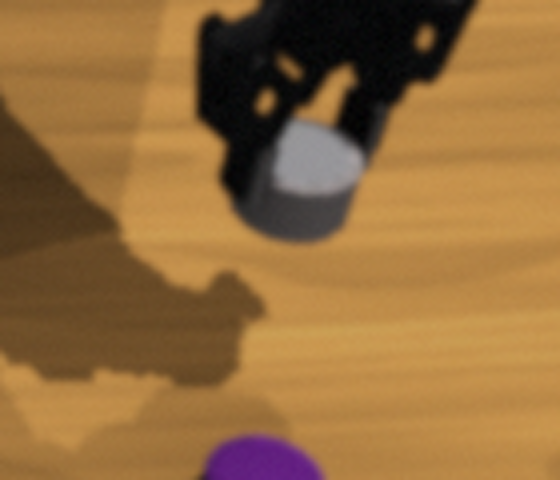

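The lens is held level at a gap of 53 mm. Now I'll lower it into the lamp with a force guard.

```bash
python3 - <<'E'
from h import *
O=.0116
movep([*LAMP,.098],ori(LY)); rep("over")
move_linear([*LAMP,.062-O],.15); f0=state()["ft_force"]
for z in np.arange(.058,.0385,-.0025):
    move_linear([*LAMP,z-O],.06); f=np.array(state()["ft_force"])-f0
    if np.linalg.norm(f)>5: print("contact",np.round(f,1)); move_linear([*LAMP,z-O+.002],.05); break
rep("low")
p=snapshot("scene"); a=p["img"][170:310,310:440]
command_gripper(.085); rep("open"); pause(.3)
move_linear([*LAMP,.13],.25); 
movep([*RING,.12],ori(RY)); rep("at ring"); b=snapshot("top")["img"][190:280,240:330]; c=snapshot("scene")["img"][170:310,310:440]
cv2.imwrite("pics/l.png",np.hstack([cv2.resize(x,(264,400),interpolation=2) for x in(a,b,c)]))
E
```

```text
over t 13.05 [0.536  0.0007 0.0979] j6 2.6 gap 0.0526 F [-0.  -0.3 -0.5]
contact [2.8 3.3 4. ]
low t 15.77 [0.5364 0.0007 0.0307] j6 2.6 gap 0.0525 F [ 3.9  3.1 -4.1]
open t 16.03 [0.5363 0.0007 0.0303] j6 2.6 gap 0.0548 F [ 7.3  2.6 -9.7]
at ring t 17.98 [ 0.4807 -0.2786  0.1197] j6 2.03 gap 0.0851 F [-0.7 -0.7 -0.2]
```

View pics/l.png

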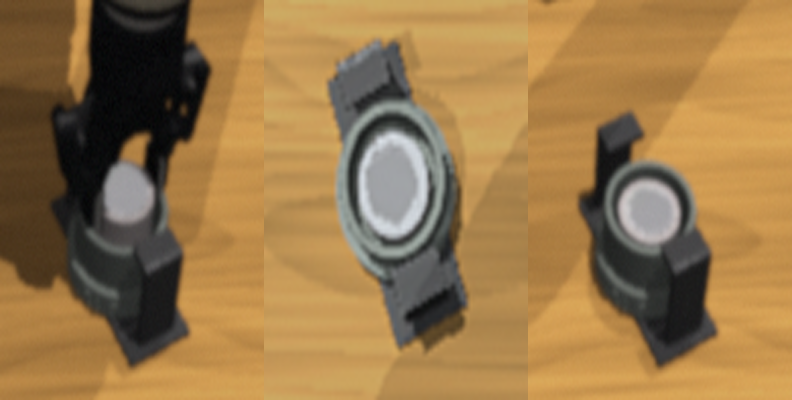

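The lens lies flat in the bore, roughly centred, in both the top and scene views. Next is the ring.

```bash
python3 - <<'E'
from h import *
command_gripper(.04); move_linear([*RING,.03],.2)
f0=np.array(state()["ft_force"]); ok=True
for z in(.012,.004,-.004):
    move_linear([*RING,z],.08); f=np.array(state()["ft_force"])-f0
    if np.linalg.norm(f)>8: print("contact",f); ok=False; break
rep("down")
if ok:
    command_gripper(.0,70); rep("grip")
    move_linear([*RING,.12],.2); rep("lift")
    movep([*LAMP,.12],ori(LY+np.pi/2)); rep("over")
    move_linear([*LAMP,.078],.15); rep("low")
o=[]
for n,(r,c) in {"scene":((130,290),(310,440)),"top":((170,290),(240,338))}.items(): o.append(cv2.resize(snapshot(n)["img"][r[0]:r[1],c[0]:c[1]],(395,480),interpolation=2))
cv2.imwrite("pics/r.png",np.hstack(o))
E
```

```text
down t 20.07 [ 0.4804 -0.2795 -0.0041] j6 2.03 gap 0.0398 F [ 0.4 -0.4 -0.3]
grip t 20.43 [ 0.4807 -0.2797 -0.0036] j6 2.03 gap 0.0106 F [-2.1  1.2  6.2]
lift t 21.2 [ 0.4802 -0.2793  0.1189] j6 2.03 gap 0.0107 F [ 0.4 -0.  -2.1]
over t 22.3 [ 0.5359 -0.      0.1194] j6 1.03 gap 0.0105 F [ 0.1 -0.9 -1.4]
low t 22.73 [ 5.36e-01 -1.00e-04  7.82e-02] j6 1.03 gap 0.0105 F [ 0.3 -0.  -1. ]
```

View pics/r.png

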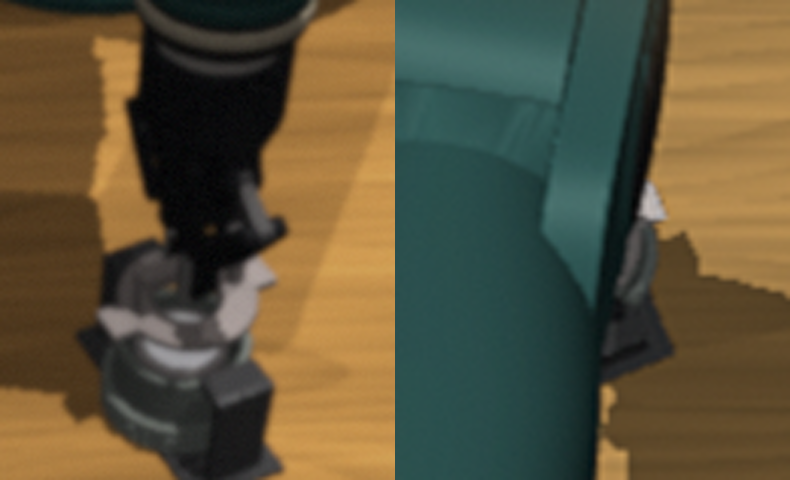

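The ring is held level above the lamp, with its lugs (crop 110,325 and 260,275) over the gaps. Now I'll lower it under guard.

```bash
python3 - <<'E'
from h import *
move_linear([*LAMP,.060],.1); f0=np.array(state()["ft_force"])
zc=None
for z in np.arange(.058,.0475,-.0015):
    move_linear([*LAMP,z],.05); f=np.array(state()["ft_force"])-f0
    if np.linalg.norm(f)>5: zc=state()["tcp_pos"][2]; print("contact",z,np.round(f,1)); break
rep("seat")
if zc and zc<.0545:
    zt=zc+.0015
    move_linear([*LAMP,zt],.05); rep("up")
    for k in(1,2,3):
        movep([*LAMP,zt],ori(LY+np.pi/2+k*np.pi/6)); s=state(); print(k,np.round(s["tcp_pos"],4),np.round(s["ft_force"],1),np.round(s["ft_torque"],2))
        if np.linalg.norm(np.array(s["ft_force"])-f0)>25: print("STOP"); break
rep("turned")
p=snapshot("scene"); cv2.imwrite("pics/t.png",cv2.resize(p["img"][130:290,310:440],None,fx=3.5,fy=3.5,interpolation=2))
E
```

```text
contact 0.050499999999999996 [-4.6  1.3 15.7]
seat t 24.67 [0.5363 0.0006 0.0514] j6 1.03 gap 0.0102 F [-4.3  1.1 14.2]
up t 24.92 [0.5362 0.0006 0.0529] j6 1.03 gap 0.0107 F [ 0.4  0.  -1.4]
1 [0.536  0.0006 0.0527] [-0.7 -1.3 -0.9] [-0.03  0.05  0.04]
2 [0.5361 0.0006 0.0528] [-1.2  0.1 -1.5] [-0.02 -0.04 -0.02]
3 [0.5361 0.0006 0.0529] [-0.5  0.1 -1.5] [ 0.   -0.02  0.01]
turned t 26.62 [0.5361 0.0006 0.0529] j6 -0.54 gap 0.0106 F [-0.5  0.1 -1.5]
```

View pics/t.png

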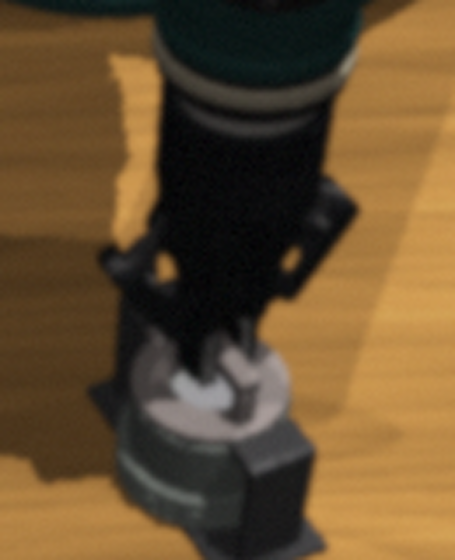

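The ring turned freely and its lugs are hidden under the hooks. Now I'll lower it by 1 mm, release, retreat and check.

```bash
python3 - <<'E'
from fit import *
move_linear([*LAMP,.0517],.03); command_gripper(.035); rep("open"); pause(.2)
move_linear([*LAMP,.14],.15); movep([.40,.25,.2],ori(LY+np.pi)); rep("clear")
o=[]
for n,(r,c) in {"scene":((190,310),(310,430)),"top":((185,285),(238,338))}.items():
    p=snapshot(n)
    for x in cut_out("ring",p):
        if np.hypot(*(np.array(x["uv"])-proj(p,[*LAMP,.065])[0]))<20: print(n,fit("ring",[(p,filled(x["mask"]))],[*LAMP,LY],.055),round(x["confidence"],2))
    b=proj(p,[[*(LAMP+s*.034*np.array([np.cos(LY),np.sin(LY)])),.096] for s in(1,-1)])
    im=cv2.resize(p["img"][r[0]:r[1],c[0]:c[1]],(395,395),interpolation=2); k=395/(r[1]-r[0])
    for u in b: cv2.circle(im,tuple(((u+.5-[c[0],r[0]])*k).astype(int).tolist()),4,(0,255,0),1)
    o.append(im)
cv2.imwrite("pics/end.png",np.hstack(o))
E
```

```text
open t 27.27 [0.5361 0.0006 0.0518] j6 -0.54 gap 0.035 F [ 0.9  0.7 -0.2]
clear t 29.33 [0.4005 0.2494 0.1995] j6 -0.01 gap 0.0348 F [0.7 0.9 0.3]
scene (array([5.33772842e-01, 4.97984207e-04, 3.79419296e-01]), np.float64(0.132329504584078)) 0.88
top (array([ 0.53527982, -0.00072167,  0.42768344]), np.float64(0.11036553767655677)) 0.94
```

View pics/end.png

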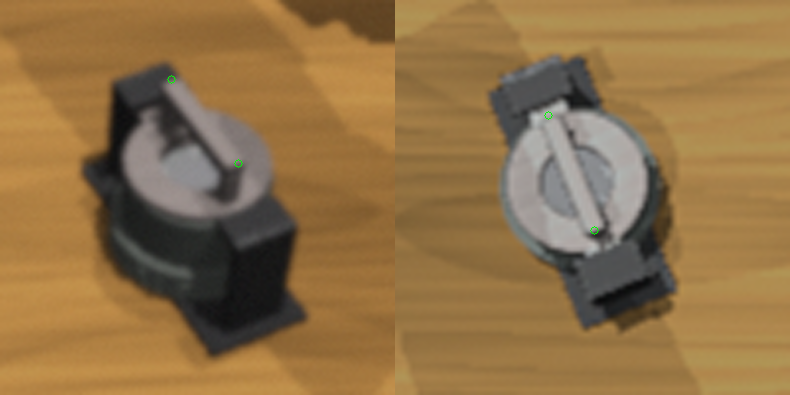

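The ring sits flat on the rim. Its bar ends match the predicted points (scene crop 171,79 and 238,163; top crop 548,115 and 594,230), and both lugs are under the hooks. Handing in.

```bash
python3 -c "
from cell import *
hand_in(); print('handed in')"
```

```text
the job is handed in; nothing more can be done
handed in
```

The lens is flat in the lamp head and the ring is locked over it. I handed the job in at about 29 s with the arm clear of everything.

**What I did:** I put the larger aluminium lens into the bore and set the grey steel ring on the rim with its lugs in the gaps. I then turned the ring 90° so both lugs are under the hooks, let go and moved the arm away.

**Last checks:**
- **Ring position:** it measured within about 3 mm of the lamp's axis and about 2° of the lamp's x axis.
- **Ring height:** it met the rim at the expected height, and it turned without resistance.
- **Lens:** it looked flat and roughly centred in the bore in both cameras before the ring went on. I did not measure it again afterwards.

**What went wrong on the way:** the first two lens grasps failed, because the fingertips sit about 25–30 mm behind the reported TCP. On the second try they pressed on the lens top with about 63 N, below the 120 N wrist limit. The lens stayed in place, and the third grasp held. The fingers also touched the lamp's rim lightly (about 10 N) when I released the lens.

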